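# Line up a quarter-turn fastener and hold the filter panel shut

## Robot

A 6-joint arm with a two-finger parallel gripper is mounted at the origin on the work surface. World frame = base frame: x ahead of the robot, y to its left, z up, the work surface at z = 0. Lengths are in mm, angles in degrees, forces in N, time in s.
With the tool pointing down it reaches from about 375 to 900 mm from the base axis. Payload 3.1 kg.
Tool frame: the origin (TCP) lies midway between the tips of the shut fingers; the grasp point (between the pads) lies 19 mm behind it; z points along the fingers, y is the line along which they close (so a half turn about z gives the same grasp; the last joint's range is limited). The gripper opens to 85 mm and grips with 20 to 120 N. Pads are 22 mm wide; open, the fingers measure 114 mm over their backs; the gripper's body (76 mm by 85 mm) begins 54 mm behind the grasp point. The pads swing forward as they close: fully open they stand 13 mm farther back than shut.
Start: joints at [58.871, 30.224, 82.088, -0, 67.689, -10.227], TCP at [222.935, 583.864, 231.31] pointing down, gripper open.
Joint ranges: [-176.69, 176.69], [-43.24, 126.21], [12.49, 139.97], [-82, 262], [0, 151.66], [-163.58, 163.58]. Speed limits (degrees/s): [159.86, 159.86, 180, 180, 180, 180].

## Interface

Orientations are given as [roll, pitch, yaw] about the fixed x, y, z axes, in that order (R = Rz(yaw) Ry(pitch) Rx(roll)).
In Python, from station import robot, fingers, kin, capture, calibration gives the robot as it stands. Calls block until the motion is done:
- robot.movep(position, orientation): joint-space move of the TCP to a pose.
- robot.move_l(position, attitude=None, rate=150, force_limit=None): straight line of the TCP; attitude=None keeps the orientation; rate is the mean speed in mm/s. With force_limit (N) it stops when the force on the tool has changed by that much, and returns True; else False.
- robot.set_joints(angles): joint-space move.
- fingers.grip(opening): finger opening in mm; the grip force is fixed at half the most; returns when the fingers have stopped.
- robot.hold(seconds).
- kin.solve_ik(position, orientation): joint angles nearest the present ones, or None.
- capture(name): name is "scene" or "top" or "wrist"; returns the picture (420x560x3 uint8, red, green, blue); there is no depth.
- calibration(name): a dict with "fx", "fy", "cx", "cy" (pixels), "D" ([k1, k2, p1, p2, k3] as OpenCV has them; the pictures are not rectified), "origin" and "attitude" of the camera in the world. Camera axes: x right, y up, looking along -z (the intrinsics and any distortion apply to the point x, -y, -z); pixel columns grow to the right and rows downward; lengths in mm; the calibration is good to about 2 mm. A picture is of the moment at which its call begins: read the wrist's pose just before it. calibration takes no time and is no camera call; for the wrist camera it gives the pose at the moment of the call.
A pose or a line that the arm cannot do raises robot.MotionError and nothing moves.
- robot.hand_in(): hands the job in; it is judged then, once.
Readings, each from a call of its own:
- robot.get_time_s(): time.
- robot.get_q(): joint angles.
- robot.get_qd(): joint speeds.
- robot.get_tau(): joint torques, N m.
- robot.get_ee_pos(): TCP position.
- robot.get_tcp_rot(): TCP orientation.
- robot.get_force(): force on the tool from outside, world axes, zero at the start.
- robot.get_wrist_torque(): the same for the moment, N m.
- robot.get_width(): finger opening in mm.
- robot.get_gripper_force(): force on a finger pad.
Only numpy, scipy, OpenCV 4.12 (cv2) and the standard library are available. Lean on these libraries where they do the work, as an engineer would, in place of code of your own. Each camera call takes 0.05 s, during which the arm holds its last target. There are 200 camera calls.

## Task

The access panel on top of the bench filter unit is standing sprung open because its quarter-turn fastener is out of line with the frame. Turn the fastener's head until its slot lines up with the two marks on the panel, then push the panel down flush onto its gasket and finish while still holding it pressed shut with the gripper, so that a colleague can put in the corner screws. Leave the other things on and around the unit where they are.

Things in the scene. Friction and masses are not known exactly. Their poses are not given: they have to be found in the camera images.
- unit: bench filter unit, pale grey sheet-metal box 300 (x) x 260 (y) x 130 tall, fixed to the bench; origin under its centre, x points to its back (switch and dial are on its front, at -x), z up. Its flat top is the frame that the access panel shuts on. Behind the panel stand a capped spigot (64 diameter, 28 tall) and a jar; nothing stands on the panel or on the unit's top in front of it.
- panel: access panel, grey metal plate 190 (x) x 200 (y) x 4 on the unit's top, hinged along its rear edge; origin on the hinge line, mid width, at the underside; x from front edge to hinge (plate x -190 to 0, y -100 to 100), z out of its upper face. Starts sprung up by about 0.11 rad; shut it is parallel to the bench against a firm stop, upper face 137 above the bench
- panel_hinge (a point): middle of the hinge line, at x 85, y 0, z 133 in the unit's frame; axes as the panel's. The hinge is sprung open: at 155 from it (beside the fastener) it takes 7 to 9 N down to bring the panel to shut and keep it there; let go, it springs up again
- panel_front (a point): middle of the panel's front edge (opposite the hinge), on the upper face; axes as the panel's. Height above the bench 137 when shut, about 158 at the start. If the fastener is out of line, its cross pin under the panel lands on the frame and this edge stops about 10 above shut
- fastener_head (a point): top of the steel fastener head, on its axis, 155 in front of the hinge line, mid width. It stands 21 above the panel: a disc 31 diameter, 5 high, and on it an upright bar grip 36 long, 10 thick, 16 high with a slot along its top. x along bar and slot, z up along the axis, square to the panel. The marks are two dark lines on the panel before and behind the head, along the panel's x
- fastener (a joint): angle of the fastener in the panel, rad, growing anticlockwise seen from above; 0 and 3.14 (also -3.14) have the slot in line with the marks, either way round is the same; 1.57 is across. Turns both ways with light friction (0.04 N m) and stays where it is left. Within about 0.2 of in line its pin drops through the slot in the frame
- parts_tray: loose blue plastic parts tray with four compartments, 130 x 100 x 32; origin under its centre
- screwdriver: loose screwdriver, 170 long, lying on the bench, handle towards its -x; origin under its middle
- tweezers: loose black and steel tweezers, about 130 long, 10 thick, lying along their x; origin under the middle
- wipe_bottle: loose white plastic bottle, 52 diameter, 135 tall; origin under its centre
- cot_jar: loose small glass jar, 42 diameter, 50 tall, standing on the rear of the filter unit's top; origin under its centre
- blister_tray: loose clear blister tray of small parts, 150 x 110 x 15; origin under its centre
- screw_dish: loose round steel dish with small screws, 72 diameter, 20 tall; origin under its centre

How it is judged:
By the outcome, as a careful person would: the job done as asked, in the order asked, and still so for the second after the job is handed in, while the arm keeps its last pose, push and grip.
It also fails if it takes over 45 s, if anything falls off the work surface, if the arm or the gripper's body presses on something with over 40 N, if the wrist force passes 120 N, or if a joint passes its speed limit or range.

## Working session

There is one attempt and no reset: what is moved stays moved. The work goes in short steps, each a Python script; the robot and the scene stay as the last script left them, time stands still between calls to the robot, and variables do not carry over. Pictures are saved under pics/ and viewed, at most 10 in all, crops included, and the job is handed in when it is done.

```bash
mkdir -p pics; ls; python3 - <<'E'
from station import robot, fingers, kin, capture, calibration
import cv2
for n in("scene","top","wrist"):
    c=calibration(n);print(n,c)
    cv2.imwrite(f"pics/{n}0.png",capture(n)[:,:,::-1])
print(robot.get_tcp_rot(),robot.get_time_s())
E
```

```text
pics
scene {'fx': 445.54648805039346, 'fy': 445.54648805039346, 'cx': 279.50356193069985, 'cy': 212.97879722398318, 'D': array([-0.03018846,  0.        ,  0.        ,  0.        ,  0.        ]), 'origin': array([1309.73478397,  -36.7505148 ,  898.89660919]), 'attitude': array([42.8926046 ,  0.41280586, 82.62280784])}
top {'fx': 519.1385565353473, 'fy': 519.1385565353473, 'cx': 280.5230130481759, 'cy': 207.41426708455722, 'D': array([-0.06543809,  0.        ,  0.        ,  0.        ,  0.        ]), 'origin': array([ 478.88922201,   46.07266512, 1174.00810689]), 'attitude': array([  5.37830834,  -0.12377612, -91.56010999])}
wrist {'fx': 307.88863149418376, 'fy': 307.88863149418376, 'cx': 279.44312104769784, 'cy': 213.34150206262737, 'D': array([-0.04852914,  0.        ,  0.        ,  0.        ,  0.        ]), 'origin': array([144.54554496, 613.1869975 , 373.55466696]), 'attitude': array([-18.98304468,   0.13726906,  69.12514506])}
[-1.79900745e+02 -1.82738145e-02  1.59095437e+02] 0.15
```

View pics/top0.png

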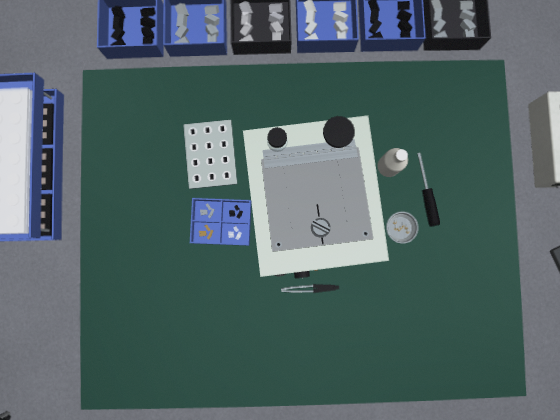

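View pics/scene0.png

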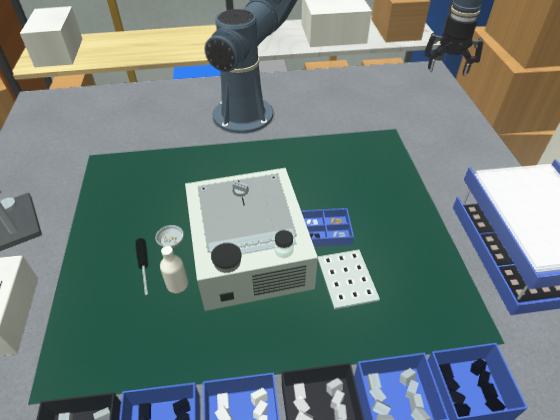

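The top view shows the unit turned slightly, with the head near (320,227) and marks near (318,210) and (322,241). I'll zoom in on the head and compute its position.

```bash
cat >h.py <<'E'
from station import robot, fingers, kin, capture, calibration
import cv2, numpy as np
from scipy.spatial.transform import Rotation as Ro
def cam(n,c=None):
    c=c or calibration(n); K=np.array([[c['fx'],0,c['cx']],[0,c['fy'],c['cy']],[0,0,1.]])
    return c,K,Ro.from_euler('xyz',c['attitude'],degrees=True).as_matrix()
def ray(n,px,z,c=None):
    c,K,R=cam(n,c); u=cv2.undistortPoints(np.array(px,float).reshape(-1,1,2),K,c['D']).reshape(-1,2)
    d=np.c_[u[:,0],-u[:,1],-np.ones(len(u))]@R.T
    z=np.broadcast_to(z,len(u)); return c['origin']+d*((z-c['origin'][2])/d[:,2])[:,None]
E
python3 - <<'E'
from h import *
im=cv2.imread('pics/top0.png'); cv2.imwrite('pics/top0c.png',cv2.resize(im[105:285,235:395],None,fx=4.4,fy=3.3*4.4/3.3,interpolation=cv2.INTER_CUBIC)[:, :][190:790] if 0 else cv2.resize(im[185:285,250:390],None,fx=5.6,fy=5.6,interpolation=cv2.INTER_CUBIC))
P=ray('top',[(244,130),(368,116),(388,261),(261,276)],130)
print(P,P.mean(0)); print(np.diff(P,axis=0))
print(ray('top',[(320,227)],172))
E
```

```text
[[ 738.61087704  111.71946272  130.        ]
 [ 761.55300516 -144.41213996  130.        ]
 [ 463.18998709 -171.69383978  130.        ]
 [ 440.58633264   83.86952855  130.        ]] [600.98505048 -30.12924712 130.        ]
[[  22.94212813 -256.13160268    0.        ]
 [-298.36301808  -27.28169982    0.        ]
 [ -22.60365445  255.56336832    0.        ]]
[[533.05502066 -33.90714085 172.        ]]
```

View pics/top0c.png

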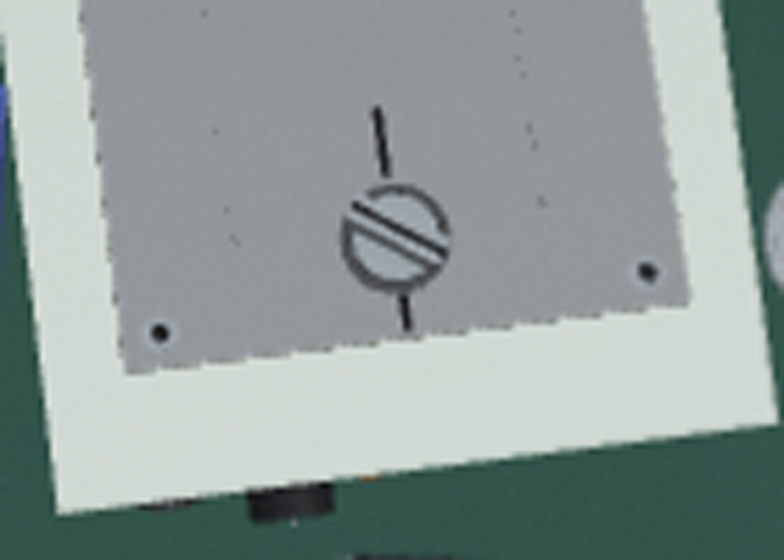

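The crop shows the slot running from about (353,204) to (447,256), roughly 54° anticlockwise of the marks. The unit's yaw is about 5.15°. Next I move to a tilted pregrasp pose above the head and look from close by.

```bash
cat >>h.py <<'E'
YU=5.15; U=np.array([601.,-30.1,0])
Ru=Ro.from_euler('z',YU,degrees=True).as_matrix()
def pan(p,t):   # panel-frame point -> world, t = opening rad
    return U+Ru@(np.array([85,0,133.])+Ro.from_euler('y',t).as_matrix()@np.array(p,float))
def att(ang,t): # tool down along panel normal, bar at ang deg in panel
    R=Ru@Ro.from_euler('y',t).as_matrix()@Ro.from_euler('z',ang,degrees=True).as_matrix()@Ro.from_euler('x',180,degrees=True).as_matrix()
    return Ro.from_matrix(R).as_euler('xyz',degrees=True)
def proj(n,P,c=None):
    c,K,R=cam(n,c); q=(np.atleast_2d(P)-c['origin'])@R*[1,-1,-1]
    return cv2.projectPoints(q,np.zeros(3),np.zeros(3),K,c['D'])[0].reshape(-1,2)
E
python3 - <<'E'
from h import *
t=.11
p=pan([-155,0,25+60],t);print(p,att(54.4,t),kin.solve_ik(p,att(54.4,t)),kin.solve_ik(p,att(0,t)))
robot.movep(p,att(54.4,t)); print(robot.get_time_s(),robot.get_ee_pos(),robot.get_tcp_rot(),robot.get_width())
c=calibration('wrist'); im=capture('wrist')[:,:,::-1].copy()
for n in('wrist',):
    cv2.imwrite('pics/w1raw.png',im)
    import pickle;pickle.dump(c,open('c1.pkl','wb'))
a=np.deg2rad(54.4)
pts=[pan([-155,0,25],t),pan([-155+18*np.cos(a),18*np.sin(a),25],t),pan([-155-18*np.cos(a),-18*np.sin(a),25],t),pan([-190,-100,4],t),pan([-190,100,4],t),pan([-190,0,4],t)]
print(proj('wrist',pts,c))
cv2.imwrite('pics/w1.png',cv2.resize(im,(800,600),interpolation=cv2.INTER_CUBIC))
E
```

```text
[541.50909199 -35.46175531 234.50190496] [-174.86839902    3.66395314   59.71424356] [-14.3777064   26.25335888  89.34478755  -2.23291485  70.35832172
  16.93236295] [-14.3777064   26.25335888  89.34478755  -2.23291485  70.35832172
  71.33236295]
2.625 [541.51335065 -34.55279602 234.50788943] [-174.860672      3.6502011    59.79672949] 85.27086173423156
[[279.52438321 232.58786146]
 [279.57412454 208.60707626]
 [279.47722746 255.29033214]
 [312.64564361 328.87341747]
 [159.35966179 142.72884878]
 [243.90104124 245.96092322]]
```

View pics/w1.png

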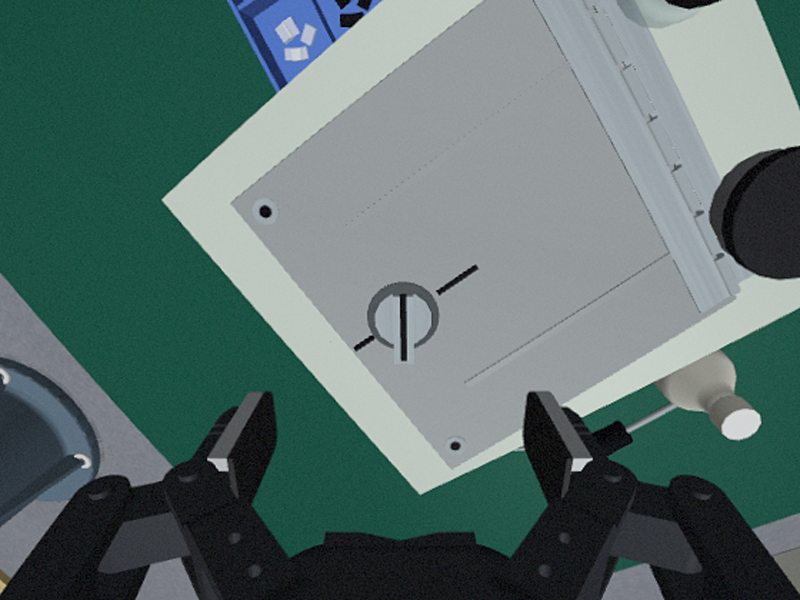

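The wrist view (800×600 scaling) shows the slot from (402,294) to (404,360), about 2 px from the prediction. I'll correct for that, grip the bar, turn it with the tool axis along the panel normal, and check.

```bash
python3 - <<'E'
from h import *
import pickle; c=pickle.load(open('c1.pkl','rb'))
t=.11
zh=pan([-155,0,25],t)[2]
S=ray('w',[(281.5,206),(282.8,252),(282.1,229)],zh,c); d=S[0]-S[1]
corr=S[2]-pan([-155,0,25],t); corr[2]=0
print('len',np.linalg.norm(d),'ang',np.degrees(np.arctan2(d[1],d[0]))-YU,'corr',corr)
a0=54.4; np.save('corr.npy',corr)
robot.move_l(pan([-155,0,25+20],t)+corr,att(a0,t),rate=100)
print(robot.move_l(pan([-155,0,11.5],t)+corr,att(a0,t),rate=50,force_limit=6),robot.get_ee_pos(),pan([-155,0,11.5],t)+corr)
fingers.grip(0); print(robot.get_width(),robot.get_gripper_force(),robot.get_force(),robot.get_time_s())
p=robot.get_ee_pos()
E
```

```text
len 36.155185478232475 ang 56.00643770534541 corr [3.05901005 1.57937293 0.        ]
False [536.73827083 -34.68328768 161.47457841] [536.53196939 -34.60665737 161.44613176]
8.09172816640358 62.95569062232971 [-0.85370967  1.31091485  1.74119593] 4.725
```

```bash
python3 - <<'E'
from h import *
t=.11; corr=np.load('corr.npy'); P=pan([-155,0,11.5],t)+corr
for a in np.linspace(54.4,0,8)[1:]:
    robot.movep(P,att(a,t)); 
    print(round(a),robot.get_force().round(1),robot.get_wrist_torque().round(2),robot.get_width())
robot.hold(.2); print(robot.get_ee_pos()-P,robot.get_tcp_rot(),att(0,t))
fingers.grip(60); robot.move_l(pan([-155,0,55],t)+corr,att(0,t),rate=100)
print(robot.get_time_s(),robot.get_width(),robot.get_force())
c=calibration('wrist'); im=capture('wrist')[:,:,::-1].copy()
import pickle;pickle.dump(c,open('c2.pkl','wb'))
cv2.imwrite('pics/w2.png',cv2.resize(im,(800,600),interpolation=cv2.INTER_CUBIC))
E
```

```text
47 [-1.   0.   0.2] [ 0.16  0.12 -0.06] 8.263249456441487
39 [-1.5  1.   0.7] [ 0.13  0.08 -0.06] 8.053012821565087
31 [-0.7  1.2 -0.6] [ 0.04  0.12 -0.02] 8.262566305069853
23 [-0.9 -0.3  1.3] [-0.04  0.06 -0.  ] 8.137260469245652
16 [-0.7 -0.3  0. ] [-0.15  0.1  -0.01] 8.384353790238386
8 [-0.6 -1.   0.5] [-0.36  0.05  0.03] 7.975928019197895
0 [-1.3 -3.  -0.7] [-0.52  0.09  0.01] 8.31380526728469
[ 0.13698093 -0.50135686  0.06042223] [179.95932275   6.29301073   5.32184797] [180.           6.30253575   5.15      ]
7.8583 60.02362528336906 [-0.9512041  -0.23101583  0.26880798]
```

View pics/w2.png

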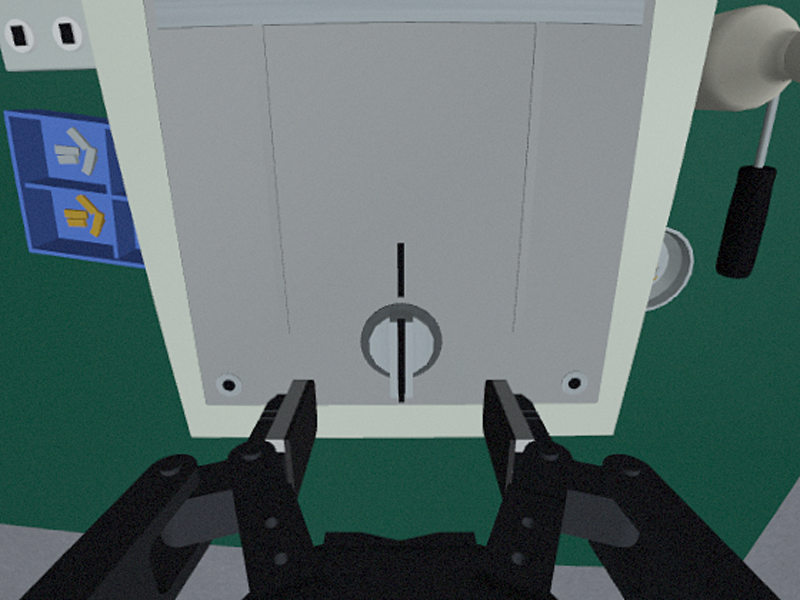

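The slot at x≈401 is now collinear with the marks. Now I press the panel down with the fingers straddling the head.

```bash
python3 - <<'E'
from h import *
corr=np.load('corr.npy')*[.7,1,1]; A=att(0,0)
T=lambda z: np.r_[(pan([-155,0,4],0)+corr)[:2],z]
robot.move_l(T(180),A,rate=100); f0=robot.get_force()
z=165;prev=False
print(robot.move_l(T(165),A,rate=60,force_limit=15))
z=165
while z>118:
    z-=2 if z>140 else 1
    s=robot.move_l(T(z),A,rate=30,force_limit=25)
    f=robot.get_force(); e=robot.get_ee_pos(); print(z,s,e[2].round(2),f.round(1))
    if s or f[2]-f0[2]>20: break
robot.hold(.3); print(robot.get_ee_pos(),T(z),robot.get_force(),robot.get_time_s(),robot.get_width())
for n in('scene','wrist'):
    im=capture(n)[:,:,::-1]
    if n=='scene': im=im[150:270,160:320]
    cv2.imwrite(f'pics/{n}3.png',cv2.resize(im,(800,600),interpolation=cv2.INTER_CUBIC))
E
```

```text
False
163 False 163.05 [ 0.6 -0.   0.2]
161 False 160.96 [ 0.2 -0.1 -0.1]
159 False 158.88 [ 0.6 -0.3 -0.5]
157 False 156.84 [-0.2 -0.4 -0.5]
155 False 154.85 [-0.6  0.4  0.3]
153 False 152.84 [ 0.5  0.5 -0.4]
151 False 150.88 [-0.1  0.3  0.1]
149 False 148.96 [-0.2  0.2  1. ]
147 False 146.98 [-0.8  0.5  1.5]
145 False 145.01 [-0.3 -0.5  2.8]
143 False 142.95 [-1.8 -0.9  2.7]
141 False 140.95 [-1.1 -1.3  3.5]
139 False 138.99 [-3.5 -1.8  4.9]
138 False 138.06 [-3.2 -1.9  5.4]
137 False 137.11 [-2.2 -0.5  6.3]
136 False 136.15 [-3.3 -2.1  6.3]
135 False 135.2 [-3.8 -1.7  6.4]
134 False 134.25 [-3.1 -2.2  7.4]
133 False 133.31 [-4.  -1.3  8.4]
132 False 132.38 [-3.5 -1.7  7.5]
131 False 131.9 [-4.6 -2.1 12. ]
130 False 131.85 [-7.5 -1.6 17.6]
129 False 131.78 [-8.2 -1.3 24.2]
[532.73952278 -34.86925083 131.80370044] [533.42388925 -34.80407016 129.        ] [-9.01748238 -2.06876637 24.12334479] 14.7667 59.901273181001955
```

View pics/wrist3.png

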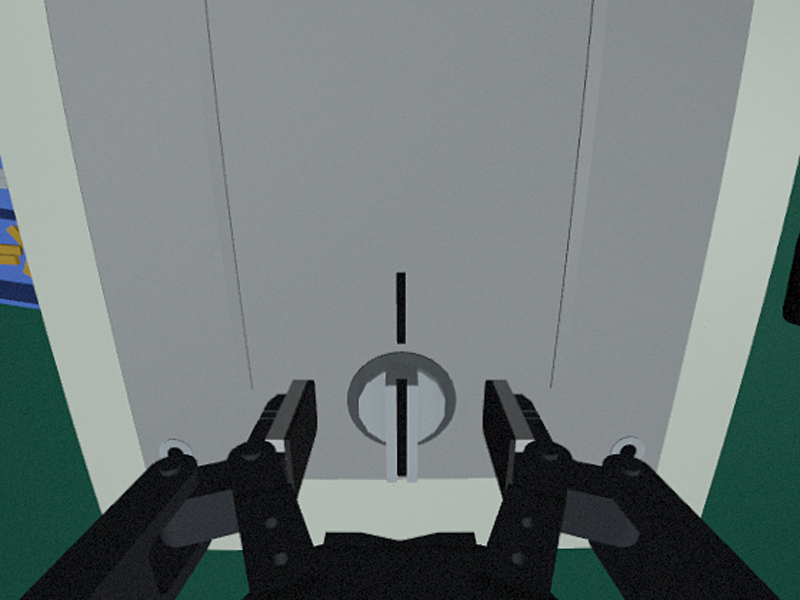

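View pics/scene3.png

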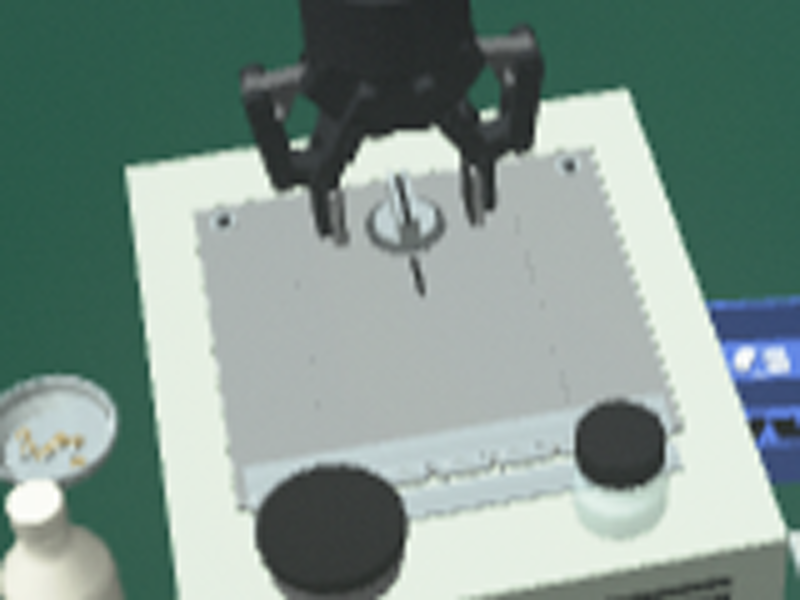

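The panel went down about 17 mm at the fastener (149 to 131.8), which is its full travel. It reached a firm stop at about 8 N and is now held at 24 N, with the slot still in line with the marks.

```bash
python3 -c "
from station import robot
print(robot.get_force(),robot.get_ee_pos()); print(robot.hand_in())"
```

```text
[-8.63295401 -2.46561717 24.24874045] [532.72014601 -34.9134644  131.78351439]
the job is handed in; nothing more can be done
None
```

I turned the fastener until its slot lined up with the marks, pressed the panel down to its firm stop, and handed in the job with the gripper still holding it shut at about 24 N.

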